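Clamp the slim varnish jar in the bench mixer

TASK

Clamp the slim, tallest varnish jar in the bench mixer: stand it upright in the round seat of the pulled-out tray and slide the tray fully home under the plunger. Then press the plunger's lever down against its spring, keep it down while you swing it a quarter turn clockwise (seen from above) to its stop, and let it rise so that it clicks into its notch and holds the jar. Leave the other two jars and the sanding block where they are.

Things in the scene. Friction and masses are not known exactly. Their poses are not given: they have to be found in the camera images.
- slim_jar_mid (a point): slim glass varnish jar with a brass-coloured cap, 48 mm diameter, 109 mm tall, 0.16 kg, the tallest and narrowest of three; this point is on its axis half-way up (54.5 mm above its underside), z along the axis
- medium_jar_mid (a point): another varnish jar, 58 mm diameter, 89 mm tall, to be left alone; its centre half-way up
- stout_jar_mid (a point): another varnish jar, 64 mm diameter, 76 mm tall, to be left alone; its centre half-way up
- sanding_block_mid (a point): wooden sanding block, 46 x 90 x 27 mm, loose, to be left alone; its centre
- mixer: bench mixer, fixed to the bench: grey foot plate 215 x 130 x 12 mm, a column 55 x 85 mm at its back and an arm overhanging to the front at 163 to 183 mm height, which carries an upright steel collar (54 mm diameter, 183 to 223 mm high) with the plunger in it; with its lever it stands 252 mm high, so travel over or round it. Origin on the bench top straight under the plunger's axis; x points to the back (the column stands at x = 68 to 122 mm), the tray comes out to -x, z up
- clamp_axis (a point): point on the plunger's axis, 20 mm above the bench: where the middle of the tray's seat lies when the tray is fully home
- tray (a joint): slide of the tray along the mixer's x: 0 fully home (stop) under the plunger, 0.12 m fully pulled out to the front; starts pulled out 0.10 to 0.12; about 2 N of friction, stays where it is left
- tray_seat (a point): middle of the tray's round seat, on its floor, 20 mm above the bench; a rubber lip 6 mm high and 56 mm inner diameter surrounds it. Axes as the mixer's
- tray_handle (a point): front face of the tray's upright handle plate (8 mm thick, 46 mm wide, top 46 mm and underside of the tray 12 mm above the bench), 96 mm in front of the seat's middle; point 34 mm above the bench. Push it along the mixer's +x to slide the tray home
- plunger (a joint): how far the plunger is pressed down, m: 0 up, 0.016 at the bottom stop. A spring pushes it up (about 4 N at the top, 12 N at the bottom, and up to 4 N more from the sprung rubber foot once it bears on a jar). The lever can turn only below 0.012; let go at the end of the quarter turn, the plunger rises to 0.008 and rests there in its notch
- lever (a joint): turn of the lever, rad: about 0 when it points to the mixer's right side (-y), grows clockwise seen from above to its stop at 1.60, where it points to the front (-x). The bayonet slot lets it turn only while the plunger is pressed down; the notch takes it from about 1.46 on
- lever_cup (a point): middle of the floor of the round thumb cup at the end of the lever, 65 mm from the plunger's axis, about 242 mm above the bench when up; the cup is 44 mm wide inside at the floor and its rim stands 9 mm above the floor, so that shut fingertips can press in it and swing it round. It goes down and turns with the lever. It is on the plunger, whose foot (32 mm diameter) hangs 4 mm over the slim jar's cap while up
Mind the look-alikes: they are no part of the job. Leave any blue or green look-alike of the part that bears slim_jar_mid alone.

How it is judged (in metres and radians):
On the way, in this order (a step that is already met when the one before it is completed fails the run):
1. the slim jar stands upright in the seat of the pulled-out tray, let go (horizontal distance between slim_jar_mid and tray_seat below 0.007 m and z of slim_jar_mid in the frame of tray_seat below 0.0575 m and angle between slim_jar_mid's own z axis and vertical below 0.1 rad and value of joint tray above 0.06 m and contact force between the fingers and slim_jar below 0.1 N), for 0.2 s.
2. the tray is fully home with the jar upright on it, the plunger still up (value of joint each of tray, plunger below 0.004 m and horizontal distance between slim_jar_mid and clamp_axis below 0.009 m and angle between slim_jar_mid's own z axis and vertical below 0.1 rad), for 0.2 s.
At the end, for the whole second after the job is handed in: the lever is turned at least 1.4 rad, the plunger has risen into its notch (pressed 6 to 10.5 mm, not free and not still down), the tray is home within 5 mm, and the slim jar stands at rest and upright (within 0.1 rad) on the tray's seat within 9 mm of the plunger's axis (value of joint lever above 1.4 rad and value of joint plunger between 0.006 and 0.0105 m and value of joint tray below 0.005 m and horizontal distance between slim_jar_mid and clamp_axis below 0.009 m and z of slim_jar_mid in the frame of clamp_axis below 0.0575 m and angle between slim_jar_mid's own z axis and vertical below 0.1 rad and linear speed of slim_jar below 0.02 m/s); the robot touches nothing.
It fails at once if another jar or the sanding block is moved more than 30 mm (distance of any of medium_jar_mid, stout_jar_mid, sanding_block_mid from where it was at the start of the episode above 0.03 m).
It fails at once if the slim jar is tipped more than 0.7 rad (angle between slim_jar_mid's own z axis and vertical above 0.7 rad).
It also fails if it takes over 64 s, if anything falls off the work surface, if the arm or the gripper's body presses on something with over 40 N, if the wrist force passes 120 N, or if a joint passes its speed limit or range.

ROBOT

A 6-joint arm with a two-finger parallel gripper is mounted at the origin on a cart in front of the work surface, level with it; the furniture and walls round the work are solid. World frame = base frame: x ahead of the robot, y to its left, z up, the work surface at z = 0. Lengths are in mm, angles in rad, forces in N, time in s.
With the tool pointing down it reaches from about 375 to 900 mm from the base axis. Payload 3.1 kg.
Tool frame: the origin (TCP) lies between the finger pads; the fingertips stand 19 mm ahead of it and the grasp point (between the pads) is the TCP; z points along the fingers, y is the line along which they close (so a half turn about z gives the same grasp; the last joint's range is limited). The gripper opens to 85 mm and grips with 20 to 120 N. Pads are 22 mm wide; open, the fingers measure 114 mm over their backs; the gripper's body (76 mm by 85 mm) begins 54 mm behind the grasp point. The pads swing forward as they close: fully open they stand 13 mm farther back than shut.
Start: joints at [-0.178, 0.527, 1.433, -0, 1.181, -0.178], TCP at [624.977, 0.034, 215.11] pointing down, gripper open.
Joint ranges: [-3.08, 3.08], [-0.75, 2.2], [0.22, 2.44], [-1.43, 4.57], [0, 2.65], [-2.85, 2.85]. Speed limits (rad/s): [2.79, 2.79, 3.14, 3.14, 3.14, 3.14].

INTERFACE

Orientations are given as [roll, pitch, yaw] about the fixed x, y, z axes, in that order (R = Rz(yaw) Ry(pitch) Rx(roll)).
In Python, from bench import env, viewer gives the robot as it stands.
- The arm moves only by the tool move_arm, never from a script. Its argument "increments" is a list of rows, each an object with "delta_pos": the shift along the world's x, y, z in cm, a list of three; "rotation": the turn, a rotation vector about the world's x, y, z in rad, a list of three; "claw": the closure, from -1 (fully open) to 1 (shut). A call has exactly 5 rows; each row shifts and turns the commanded pose from where the row before left it; what a row does not reach is not made up. A row lasts 1/8 s, in which the tool goes at most 62.5 mm and 10.7 degrees, less where a joint would pass 70% of its speed; a pose out of reach is approached as far as the arm can. A call with a gripper value outside its range is refused whole. The fingers move at their own pace and stop on an object; "squeeze" is the grip in N (left out, the last holds). Time passes only in rows, so rows that do not move let the fingers close, or fill a call up. It gives the time, the measured TCP pose, the force, the opening and the grip force at its end, in the units of the state.
- env.sense(): the state, without advancing time (a new reading comes with each control period).
- viewer.capture(name): name is "scene" or "side" or "wrist"; returns a dict with "img" (400x640x3 uint8, blue, green, red), "fov_y" (degrees; the focal length in pixels is half the picture's height over the tangent of half this angle, whatever the lens; pixels are square), "cx", "cy" (the principal point, pixels), "rvec" (rotation vector, rad) and "tvec" (3), from world to camera coordinates, as OpenCV has them; the wrist camera has in their place "hand_eye" (4x4, takes a point from camera to tool coordinates, whose origin is the TCP and whose axes are the flange's). Camera axes: x right, y down, z forward; pixel columns grow to the right and rows downward; lengths in mm; the calibration is good to about 2 mm. The wrist camera is an equidistant fisheye: a pixel r from the principal point sees the ray r / f radians off the axis. A picture is of the moment at which its call begins: read the wrist's pose just before it. There is no depth.
- env.sign_off(): hands the job in; it is judged then, once.
The state is a dict: "time": time; "qpos": joint angles; "qd": joint speeds; "effort": joint torques, N m; "tcp_pos": TCP position; "orientation": TCP orientation; "ft_force": force on the tool from outside, world axes, zero at the start; "ft_torque": the same for the moment, N m; "gripper_width": opening from 0.0 (shut) to 1.0 (fully open); "gripper_force": force on a finger pad.
Only numpy, scipy, OpenCV 4.12 (cv2) and the standard library are available. Lean on these libraries where they do the work, as an engineer would, in place of code of your own. Each camera call takes 0.05 s, during which the arm holds its last target. There are 200 camera calls.

## Working session

There is one attempt and no reset: what is moved stays moved. The work goes in short steps, Python scripts to look and compute and a tool call to move; the robot and the scene stay as the last step left them, time stands still between calls to the robot, and variables do not carry over. Pictures are saved under pics/ and viewed, at most 10 in all, crops included, and the job is handed in when it is done.

Besides the shell and the picture viewer there is one more tool, called after ">>>" in YAML: its name, and indented under it one key for each argument. move_arm: Moves the arm, as the interface text tells. Its arguments: {"type":"object","properties":{"increments":{"type":"array","items":{"type":"object","properties":{"delta_pos":{"type":"array","items":{"type":"number"}},"rotation":{"type":"array","items":{"type":"number"}},"claw":{"type":"number"}}}},"squeeze":{"type":"number"}},"required":["increments"]}

```bash
mkdir -p pics; ls
cat > h.py <<'E'
import numpy as np, cv2
from bench import env, viewer
def shot(cam,name):
    s=env.sense(); c=viewer.capture(cam); cv2.imwrite(f'pics/{name}.png',c['img']); 
    np.save(f'pics/{name}.npy',dict(c=c,s=s),allow_pickle=True); return c,s
def load(name):
    d=np.load(f'pics/{name}.npy',allow_pickle=True).item(); return d['c'],d['s']
def f(c): return 200/np.tan(np.radians(c['fov_y'])/2)
def ray(c,u,v):
    R=cv2.Rodrigues(np.array(c['rvec'],float))[0]; t=np.array(c['tvec'],float).ravel()
    d=R.T@np.array([(u-c['cx'])/f(c),(v-c['cy'])/f(c),1]); return -R.T@t,d
def atz(c,u,v,z):
    o,d=ray(c,u,v); return o+d*(z-o[2])/d[2]
def proj(c,P):
    R=cv2.Rodrigues(np.array(c['rvec'],float))[0]; t=np.array(c['tvec'],float).ravel()
    q=(R@np.atleast_2d(P).T).T+t; return q[:,:2]/q[:,2:]*f(c)+[c['cx'],c['cy']]
E
python3 - <<'E'
from h import *
for n in ('scene','side'):
    c,s=shot(n,n); print(n,c['fov_y'],c['cx'],c['cy'],ray(c,c['cx'],c['cy']))
E
```

```text
pics
scene 44.136677740030926 320.7342634219906 196.0233116602281 (array([-585.91250702, -971.55426044,  848.35994722]), array([ 0.66335147,  0.61714794, -0.42319411]))
side 49.96779966444833 319.7090732981837 202.03239313115776 (array([ -49.6324643 , -797.51092104,  782.05489694]), array([ 0.48261951,  0.70541444, -0.51910392]))
```

Run:
```python
import cv2,numpy as np
a=cv2.imread('pics/scene.png');b=cv2.imread('pics/side.png')
print(a.shape,b.shape)
```

```text
(400, 640, 3) (400, 640, 3)
```

View pics/scene.png

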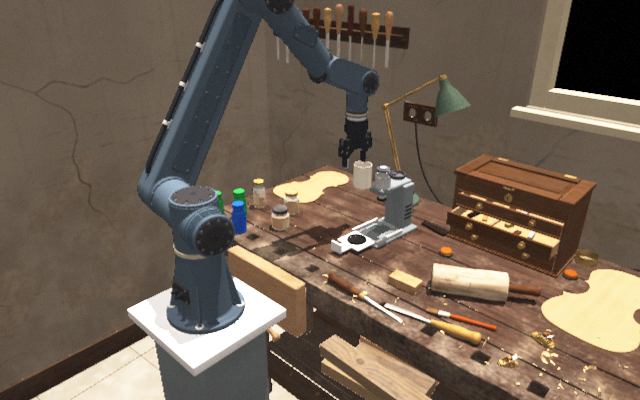

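View pics/side.png

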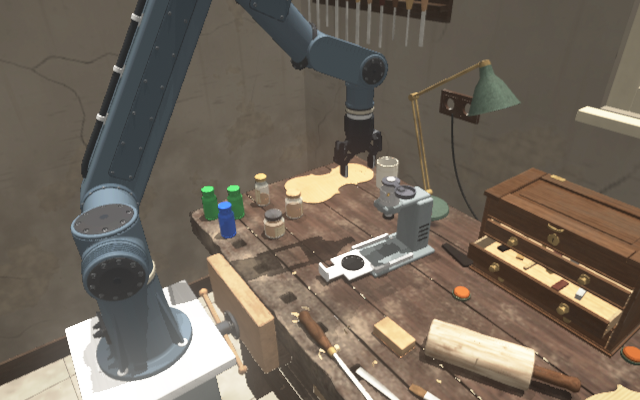

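Candidates in the side view: the jar with the brass cap at (262,190), greens at (209,203) and (234,202), blue at (227,220), medium (293,205) and stout (274,223). By the description it is (262,190). I'll check that in a close crop.

Run:
```python
import cv2,numpy as np
b=cv2.imread('pics/side.png')
j=cv2.resize(b[165:245,195:315],(600,400),interpolation=cv2.INTER_CUBIC)[:, :]
j=cv2.resize(b[168:243,190:310],(480,300),interpolation=cv2.INTER_CUBIC)
m=cv2.resize(b[170:290,310:440],(650,600),interpolation=cv2.INTER_CUBIC)
j=cv2.resize(b[168:248,190:310],(800,533),interpolation=cv2.INTER_CUBIC)
cv2.imwrite('pics/cj.png',j); cv2.imwrite('pics/cm.png',m)
```

```text
(no output)
```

View pics/cj.png

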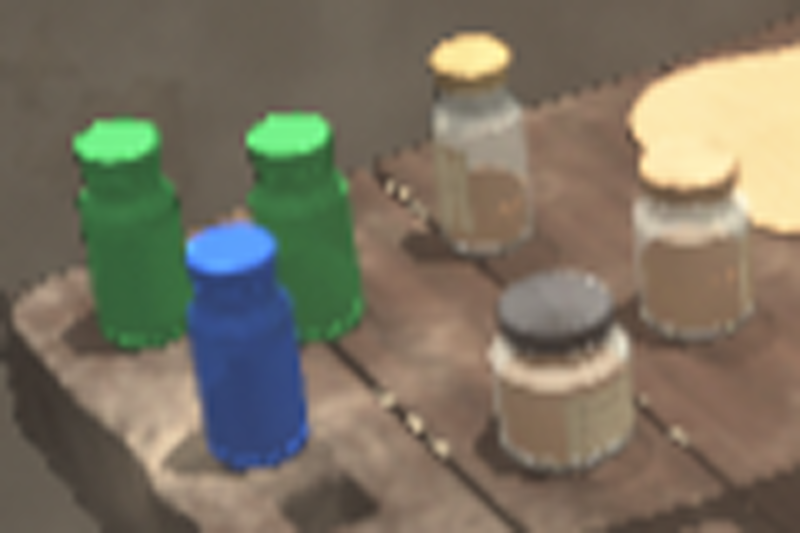

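View pics/cm.png

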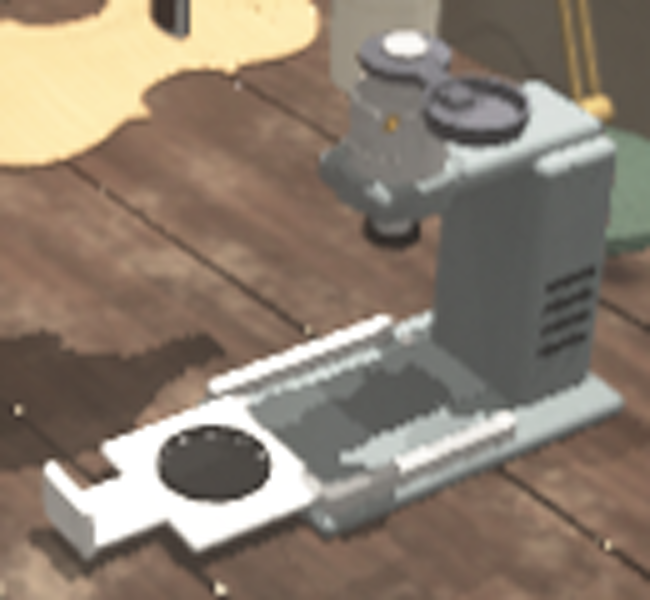

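The close crop confirms it: slim jar with brass cap, centred near crop (480,145), i.e. side (262,190). It stands clear of the blue and green ones. The mixer crop shows the seat at side (353,263), the handle at the front-left and the cup at side (405,191).

Run:
```python
from h import *
c,_=load('side')
J=lambda u,v:(190+u/6.667-.5,168+v/6.667-.5)
M=lambda u,v:(310+u/5-.5,170+v/5-.5)
def p(n,uv,z): print(n,np.round(uv,1),atz(c,*uv,z).round(1)[:2])
p('slim cap',J(470,55),109); p('slim base',J(483,228),0)
p('med cap',J(688,160),89);p('stout cap',J(556,298),76)
p('green2 cap',J(290,134),109);p('green1',J(117,140),109);p('blue',J(232,250),109)
p('seat',M(214,463),24)
p('knob',M(405,44),250);p('foot',M(391,240),113);p('cup rim',M(477,107),251)
p('handle TL',M(47,463),46);p('handle TR',M(95,518),46)
p('foot FR',M(325,532),12)
p('foot BR',M(622,400),12)
p('block',(394,336),20)
```

```text
slim cap [260.  175.7] [514.  379.7]
slim base [261.9 201.7] [516.3 391.1]
med cap [292.7 191.5] [562.8 251.5]
stout cap [272.9 212.2] [458.1 200. ]
green2 cap [233.  187.6] [405.1 360.5]
green1 [207.  188.5] [335.4 406.5]
blue [224.3 205. ] [337.2 277.8]
seat [352.3 262.1] [542.9 -82.7]
knob [390.5 178.3] [660.5 -89.2]
foot [387.7 217.5] [676.4 -73.2]
cup rim [404.9 190.9] [ 641.8 -160.3]
handle TL [318.9 262.1] [454.  -49.9]
handle TR [328.5 273.1] [ 448.3 -101.3]
foot FR [374.5 275.9] [ 563.4 -152.1]
foot BR [433.9 249.5] [ 776.9 -168.2]
block [394 336] [ 457.6 -337.4]
```

>>> move_arm:
  increments:
    - {"delta_pos":[-1.1,3.8,0],"claw":-1}
    - {"delta_pos":[-1.1,3.8,0],"claw":-1}
    - {"delta_pos":[-1.1,3.8,0],"claw":-1}
    - {"delta_pos":[-1.1,3.8,0],"claw":-1}
    - {"delta_pos":[-1.1,3.8,0],"claw":-1}
  squeeze: 25

```text
validation failed for argument at $.in...
```

>>> move_arm:
  increments:
    - {"delta_pos":[-1.1,3.8,0],"claw":-1}
    - {"delta_pos":[-1.1,3.8,0],"claw":-1}
    - {"delta_pos":[-1.1,3.8,0],"claw":-1}
    - {"delta_pos":[-1.1,3.8,0],"claw":-1}
    - {"delta_pos":[0,0,0],"claw":-1}

```text
validation failed for argument at $.in...
```

```bash
cat >> h.py <<'E'
from scipy.spatial.transform import Rotation as Ro
def wproj(c,s,P):
    R=Ro.from_euler('xyz',s['orientation']).as_matrix(); H=np.array(c['hand_eye'])
    q=(np.atleast_2d(P)-s['tcp_pos'])@R; q=(q-H[:3,3])@H[:3,:3]
    rho=np.linalg.norm(q[:,:2],axis=1); th=np.arctan2(rho,q[:,2])
    return q[:,:2]/rho[:,None]*(th*f(c))[:,None]+[c['cx'],c['cy']]
def watz(c,s,u,v,z):
    R=Ro.from_euler('xyz',s['orientation']).as_matrix(); H=np.array(c['hand_eye'])
    d=np.array([u-c['cx'],v-c['cy']]); r=np.hypot(*d); th=r/f(c)
    q=np.array([*(d/r*np.sin(th)),np.cos(th)]); w=R@H[:3,:3]@q; o=R@H[:3,3]+s['tcp_pos']
    return o+w*(z-o[2])/w[2]
E
python3 - <<'E'
from h import *
c,s=shot('wrist','w1'); print(s['time'],s['tcp_pos'],s['orientation'],s['qpos'],c['fov_y'],np.round(c['hand_eye'],3))
print(wproj(c,s,[[514,385,109],[514,385,0],[563,252,89]]))
E
```

```text
0.1 [6.24320842e+02 1.47417470e-01 2.14229370e+02] [-3.13965553e+00 -3.29851563e-04  1.57082423e+00] [-1.78497465e-01  5.28373910e-01  1.43377952e+00 -2.09515001e-05
  1.18140414e+00 -1.78517716e-01] 65.70646984690485 [[ 0.00000e+00 -9.44000e-01 -3.29000e-01  8.47430e+01]
 [ 1.00000e+00  0.00000e+00 -1.00000e-03 -3.69000e-01]
 [ 1.00000e-03 -3.29000e-01  9.44000e-01 -1.57923e+02]
 [ 0.00000e+00  0.00000e+00  0.00000e+00  1.00000e+00]]
[[ 212.21292159 -155.29951008]
 [ 234.86472369 -106.69408104]
 [ 253.69195026  -64.5190928 ]]
```

View pics/w1.png

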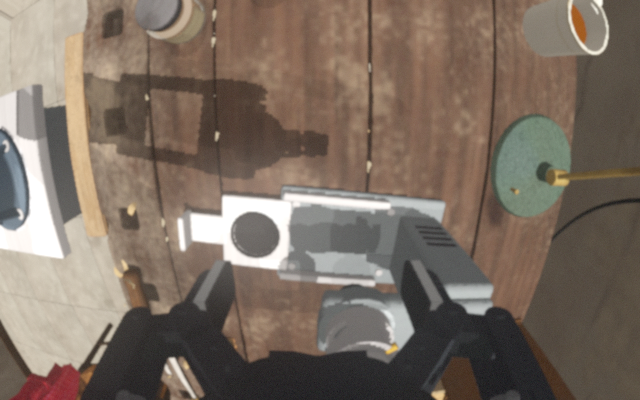

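The wrist view from the start pose shows the tray seat at (256,234), the handle at (184,229) and the column base on the right. The moves were refused, probably because the rotation was missing.

>>> move_arm:
  increments:
    - {"delta_pos":[-1.1,3.8,0],"rotation":[0,0,0],"claw":-1}
    - {"delta_pos":[-1.1,3.8,0],"rotation":[0,0,0],"claw":-1}
    - {"delta_pos":[-1.1,3.8,0],"rotation":[0,0,0],"claw":-1}
    - {"delta_pos":[-1.1,3.8,0],"rotation":[0,0,0],"claw":-1}
    - {"delta_pos":[-1.1,3.8,0],"rotation":[0,0,0],"claw":-1}
  squeeze: 25

```text
time: 0.78
tcp_pos: [569.3, 191.2, 214.8]
orientation: [-3.141, 0.0, 1.571]
ft_force: [-0.1, 1.2, 0.2]
gripper_width: 0.997
gripper_force: 0.0
```

Run:
```python
from h import *
c,s=load('w1')
for n,u,v,z in [('seat',256,234,22),('handle top mid',184,229,46),('foot BL',445,201,12),('foot FL?',283,186,12),('foot FR',281,284,12),('tray FL',223,195,20),('tray FR',223,266,20),('tray BL?',290,200,20)]:
    print(n,watz(c,s,u,v,z).round(1))
```

```text
seat [545.2 -81.4  22. ]
handle top mid [458.1 -65.6  46. ]
foot BL [789.4 -40.4  12. ]
foot FL? [581.1 -21.2  12. ]
foot FR [ 571.9 -163.9   12. ]
tray FL [506.3 -30.   20. ]
tray FR [ 493.8 -132.1   20. ]
tray BL? [589.9 -36.5  20. ]
```

>>> move_arm:
  increments:
    - {"delta_pos":[-1.1,3.8,0],"rotation":[0,0,0],"claw":-1}
    - {"delta_pos":[-1.1,3.8,0],"rotation":[0,0,0],"claw":-1}
    - {"delta_pos":[-1.1,3.8,0],"rotation":[0,0,0],"claw":-1}
    - {"delta_pos":[-1.1,3.8,0],"rotation":[0,0,0],"claw":-1}
    - {"delta_pos":[0,0,0],"rotation":[0,0,0],"claw":-1}

```text
time: 1.4
tcp_pos: [524.6, 344.4, 214.7]
orientation: [-3.141, -0.0, 1.575]
ft_force: [-0.5, -0.1, 0.6]
gripper_width: 1.0
gripper_force: 0.0
```

Run:
```python
from h import *
c,s=shot('wrist','w2'); print(s['time'],s['tcp_pos'],s['orientation'])
print(wproj(c,s,[[514,385,109],[514,385,0],[563,252,89]]))
```

```text
1.4 [524.56288297 344.43201694 214.69212848] [-3.14087304e+00 -2.25883120e-04  1.57486987e+00]
[[306.3180459  148.57912145]
 [309.69072446 133.72441339]
 [353.65661569 269.97714502]]
```

View pics/w2.png

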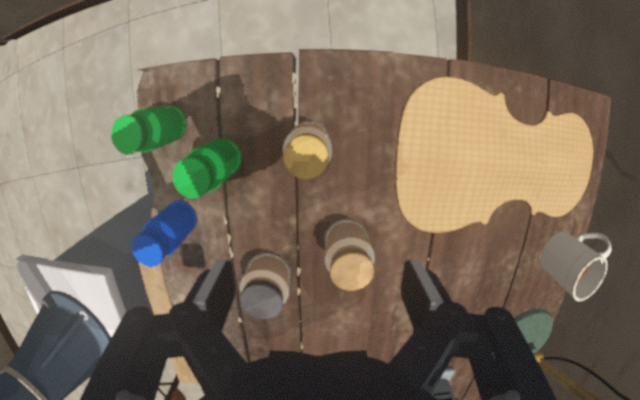

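The slim jar's brass cap is at (306,157), and its base ring tops out at about y=123. Nothing stands near it except the green jar, about 100 px to the left.

Run:
```python
from h import *
c,s=load('w2')
print(watz(c,s,306,157,109)[:2])
# model outline for a candidate: cap circle(r 20?) & base circle r24
a=np.linspace(0,2*np.pi,13)[:-1]
hsv=cv2.cvtColor(c['img'],cv2.COLOR_BGR2HSV)
sub=hsv[125:190,275:340]; m=(sub[...,0]>15)&(sub[...,0]<30)&(sub[...,1]>110)&(sub[...,2]>110)
ys,xs=np.nonzero(m); print(xs.min()+275,xs.max()+275,ys.min()+125,ys.max()+125,xs.mean()+275,ys.mean()+125)
for P in ([514,378],[514,382]):
    for z,r in ((109,18),(0,24)):
        q=wproj(c,s,np.c_[P[0]+r*np.cos(a),P[1]+r*np.sin(a),a*0+z]); print(P,z,q.min(0).round(),q.max(0).round())
```

```text
[513.69362641 377.59158685]
283 327 134 179 305.54203262233375 156.54642409033877
[514, 378] 109 [286. 136.] [327. 177.]
[514, 378] 0 [290. 120.] [330. 159.]
[514, 382] 109 [286. 131.] [327. 172.]
[514, 382] 0 [290. 116.] [330. 156.]
```

>>> move_arm:
  increments:
    - {"delta_pos":[-1.1,3.4,-1.0],"rotation":[0,0,0],"claw":-1}
    - {"delta_pos":[0,0,-3.0],"rotation":[0,0,0],"claw":-1}
    - {"delta_pos":[0,0,-3.0],"rotation":[0,0,0],"claw":-1}
    - {"delta_pos":[0,0,-2.0],"rotation":[0,0,0],"claw":-1}
    - {"delta_pos":[0,0,0],"rotation":[0,0,0],"claw":-1}

```text
time: 2.08
tcp_pos: [514.2, 374.0, 123.1]
orientation: [-3.137, 0.003, 1.569]
ft_force: [0.7, 0.6, 0.6]
gripper_width: 1.003
gripper_force: 0.0
```

Run:
```python
from h import *
c,s=shot('wrist','w3'); print(s['time'],s['tcp_pos'],s['orientation'])
img=c['img']
hsv=cv2.cvtColor(img,cv2.COLOR_BGR2HSV)
p=wproj(c,s,[[513.5,378,109]])[0];print(p)
x0,y0=int(p[0])-60,int(p[1])-60
sub=hsv[y0:y0+120,x0:x0+120]; m=((sub[...,0]>15)&(sub[...,0]<30)&(sub[...,1]>110)&(sub[...,2]>110)).astype(np.uint8)
n,l,st,ce=cv2.connectedComponentsWithStats(m)
for i in range(1,n):
    if st[i,4]>150: print(st[i],ce[i]+[x0,y0], watz(c,s,*(ce[i]+[x0,y0]),109).round(1))
```

```text
2.075 [514.20698172 373.98800761 123.14406977] [-3.13740874e+00  2.55241110e-03  1.56927563e+00]
[317.3964043  232.98134644]
[  28   30   65   60 2961] [316.93009119 231.34008781] [513.2 379.1 109. ]
```

>>> move_arm:
  increments:
    - {"delta_pos":[-0.1,0.45,0],"rotation":[0,0,0],"claw":-1}
    - {"delta_pos":[0,0,-3.0],"rotation":[0,0,0],"claw":-1}
    - {"delta_pos":[0,0,-2.0],"rotation":[0,0,0],"claw":-1}
    - {"delta_pos":[0,0,-0.9],"rotation":[0,0,0],"claw":-1}
    - {"delta_pos":[0,0,0],"rotation":[0,0,0],"claw":-0.2}

```text
time: 2.75
tcp_pos: [514.2, 380.7, 66.4]
orientation: [3.141, -0.0, 1.571]
ft_force: [-0.2, 0.0, 0.6]
gripper_width: 0.817
gripper_force: 0.0
```

>>> move_arm:
  increments:
    - {"delta_pos":[0,0,0],"rotation":[0,0,0],"claw":0.3}
    - {"delta_pos":[0,0,0],"rotation":[0,0,0],"claw":0.5}
    - {"delta_pos":[0,0,0],"rotation":[0,0,0],"claw":0.5}
    - {"delta_pos":[0,0,0],"rotation":[0,0,0],"claw":0.5}
    - {"delta_pos":[0,0,0],"rotation":[0,0,0],"claw":0.5}

```text
time: 3.38
tcp_pos: [514.7, 380.9, 67.4]
orientation: [3.14, -0.001, 1.571]
ft_force: [-1.1, -0.3, 6.3]
gripper_width: 0.462
gripper_force: 25.4
```

Run:
```python
from h import *
c,s=shot('side','s2'); print(s['tcp_pos'],s['gripper_width'],s['ft_force'])
cv2.imwrite('pics/s2c.png',cv2.resize(c['img'][120:220,210:310],(600,600),interpolation=cv2.INTER_CUBIC))
print(proj(c,[[513,379,0],[513,379,67],[513,379,109],[514,380,48]]))
```

```text
[514.67005503 380.92313222  67.39967212] 0.46249248834049506 [-1.0795254  -0.31812181  6.25067844]
[[262.78703316 203.41372643]
 [260.9929292  186.76189033]
 [259.82440584 175.91633189]
 [261.62661247 191.36111204]]
```

View pics/s2c.png

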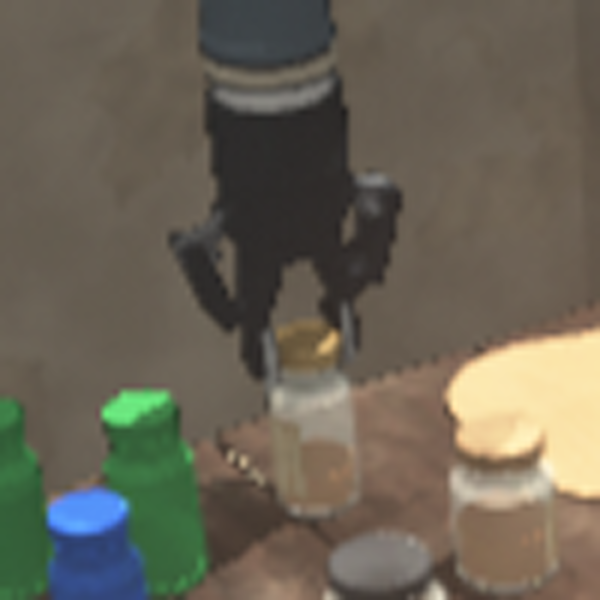

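Run:
```python
from h import *
c,s=load('s2')
for z in (40,50,60,70,80,90): print(z,proj(c,[[490,380,z],[538,380,z]]).round(1).tolist())
print(((proj(c,[[514,380,121],[514,380,109],[514,380,0]])-[210,120])*6).round())
```

```text
40 [[255.7, 195.5], [267.9, 191.3]]
50 [[255.4, 193.0], [267.7, 188.8]]
60 [[255.1, 190.4], [267.4, 186.3]]
70 [[254.8, 187.9], [267.2, 183.7]]
80 [[254.5, 185.3], [266.9, 181.2]]
90 [[254.2, 182.7], [266.7, 178.6]]
[[298. 315.]
 [300. 334.]
 [317. 499.]]
```

Run:
```python
from h import *
c,s=load('side'); print(s['tcp_pos'])
for z in (190,200,210,230): print(z,proj(c,[[577,0,z],[673,0,z]]).round(1).tolist())
c,s=load('w2'); R=Ro.from_euler('xyz',s['orientation']).as_matrix()
for z in (-30,-15,0,6,19): print(z,wproj(c,s,np.array([[x,y,z] for x in (-11,11) for y in (-45,45)])@R.T+s['tcp_pos']).round().tolist())
```

```text
[6.24270103e+02 1.58426707e-01 2.14176881e+02]
190 [[344.0, 194.3], [370.7, 183.9]]
200 [[344.0, 191.1], [370.8, 180.8]]
210 [[344.0, 187.9], [371.0, 177.7]]
230 [[344.1, 181.4], [371.2, 171.4]]
-30 [[232.0, 294.0], [405.0, 294.0], [226.0, 257.0], [411.0, 257.0]]
-15 [[238.0, 278.0], [399.0, 278.0], [234.0, 244.0], [403.0, 244.0]]
0 [[244.0, 265.0], [393.0, 265.0], [240.0, 232.0], [397.0, 232.0]]
6 [[246.0, 260.0], [391.0, 260.0], [242.0, 228.0], [395.0, 228.0]]
19 [[250.0, 250.0], [387.0, 250.0], [247.0, 219.0], [390.0, 219.0]]
```

The pads sit on the cap: the tips are at crop (255,378), about z=87. So they end about 33 mm higher than the TCP figures imply, and the wrist view agrees. I'll open and re-grasp on the body lower down.

>>> move_arm:
  increments:
    - {"delta_pos":[0,0,0],"rotation":[0,0,0],"claw":-1}
    - {"delta_pos":[0,0,0],"rotation":[0,0,0],"claw":-1}
    - {"delta_pos":[0,-0.2,0],"rotation":[0,0,0],"claw":-1}
    - {"delta_pos":[0,0,-1.8],"rotation":[0,0,0],"claw":-1}
    - {"delta_pos":[0,0,-1.7],"rotation":[0,0,0],"claw":-1}

```text
time: 4.05
tcp_pos: [513.5, 378.2, 29.5]
orientation: [-3.141, 0.0, 1.571]
ft_force: [-0.4, 0.2, 0.1]
gripper_width: 1.001
gripper_force: 0.0
```

>>> move_arm:
  increments:
    - {"delta_pos":[0,0,0],"rotation":[0,0,0],"claw":-0.3}
    - {"delta_pos":[0,0,0],"rotation":[0,0,0],"claw":0.3}
    - {"delta_pos":[0,0,0],"rotation":[0,0,0],"claw":0.3}
    - {"delta_pos":[0,0,0],"rotation":[0,0,0],"claw":0.3}
    - {"delta_pos":[0,0,0],"rotation":[0,0,0],"claw":0.3}

```text
time: 4.68
tcp_pos: [514.0, 378.6, 31.3]
orientation: [3.141, -0.0, 1.571]
ft_force: [-0.4, 0.6, -0.7]
gripper_width: 0.55
gripper_force: 26.0
```

>>> move_arm:
  increments:
    - {"delta_pos":[0,0,1.0],"rotation":[0,0,0],"claw":0.3}
    - {"delta_pos":[0,0,3.0],"rotation":[0,0,0],"claw":0.3}
    - {"delta_pos":[0,0,4.0],"rotation":[0,0,0],"claw":0.3}
    - {"delta_pos":[0,0,3.5],"rotation":[0,0,0],"claw":0.3}
    - {"delta_pos":[0,-1.0,1.5],"rotation":[0,0,0],"claw":0.3}

```text
time: 5.3
tcp_pos: [515.2, 369.3, 164.2]
orientation: [3.137, -0.002, 1.572]
ft_force: [-0.6, -0.2, -1.5]
gripper_width: 0.551
gripper_force: 26.2
```

Run:
```python
from h import *
s=env.sense(); print(s['tcp_pos'],s['gripper_width'],s['gripper_force'],s['ft_force'])
for n,u,v in (('side',353,262),('w1',256,234),('scene',356,239)):
    c,_s=load(n); g=cv2.cvtColor(c['img'],cv2.COLOR_BGR2GRAY)
    big=cv2.resize(g[v-20:v+20,u-40:u+40] if n!='w1' else g[v-35:v+35,u-40:u+40],None,fx=8,fy=8,interpolation=cv2.INTER_CUBIC)
    vo=v-20 if n!='w1' else v-35
    m=(big<105).astype(np.uint8); k,l,st,ce=cv2.connectedComponentsWithStats(m)
    lab=l[big.shape[0]//2,big.shape[1]//2]
    cn=cv2.findContours((l==lab).astype(np.uint8),cv2.RETR_EXTERNAL,cv2.CHAIN_APPROX_NONE)[0][0]
    e=cv2.fitEllipse(cn); p=((e[0][0]+.5)/8-.5+u-40,(e[0][1]+.5)/8-.5+vo)
    P=watz(c,_s,*p,23) if n=='w1' else atz(c,*p,23)
    print(n,st[lab],np.round(p,1),np.array(e[1]).round(1)/8,P.round(1))
```

```text
[515.18817581 369.33463106 164.18771898] 0.550710546442654 26.15306053776294 [-0.6458494  -0.17157108 -1.47482153]
side [  233   106   173   120 16027] [352.4 262.4] [14.7  21.45] [542.9 -83.   23. ]
w1 [     0      0    640    560 341022] [255.7 233.3] [81.5375 95.3375] [545.1 -80.   23. ]
scene [ 255  124  144   79 8551] [356.5 239.1] [ 9.4625 17.6875] [541.6 -85.8  23. ]
```

>>> move_arm:
  increments:
    - {"delta_pos":[-0.3,-3,0],"rotation":[0,0,0],"claw":0.3}
    - {"delta_pos":[-0.5,-5,0],"rotation":[0,0,0],"claw":0.3}
    - {"delta_pos":[-0.5,-5,0],"rotation":[0,0,0],"claw":0.3}
    - {"delta_pos":[-0.5,-5,0],"rotation":[0,0,0],"claw":0.3}
    - {"delta_pos":[-0.5,-5,0],"rotation":[0,0,0],"claw":0.3}
  squeeze: 30

```text
time: 5.92
tcp_pos: [489.8, 136.5, 160.7]
orientation: [-3.14, 0.0, 1.571]
ft_force: [-0.1, -0.1, -2.2]
gripper_width: 0.548
gripper_force: 31.5
```

>>> move_arm:
  increments:
    - {"delta_pos":[-0.5,-5,0],"rotation":[0,0,0],"claw":0.3}
    - {"delta_pos":[-0.5,-5,0],"rotation":[0,0,0],"claw":0.3}
    - {"delta_pos":[-0.5,-5,0],"rotation":[0,0,0],"claw":0.3}
    - {"delta_pos":[-0.5,-5,0],"rotation":[0,0,0],"claw":0.3}
    - {"delta_pos":[-0.3,-2,0],"rotation":[0,0,0],"claw":0.3}

```text
time: 6.55
tcp_pos: [467.0, -84.3, 160.8]
orientation: [-3.141, 0.0, 1.567]
ft_force: [0.2, 1.1, -1.2]
gripper_width: 0.549
gripper_force: 31.6
```

>>> move_arm:
  increments:
    - {"delta_pos":[0,0,-2],"rotation":[0,0,0],"claw":0.3}
    - {"delta_pos":[0,0,-2],"rotation":[0,0,0],"claw":0.3}
    - {"delta_pos":[0,0,0],"rotation":[0,0,0],"claw":0.3}
    - {"delta_pos":[0,0,0],"rotation":[0,0,0],"claw":0.3}
    - {"delta_pos":[0,0,0],"rotation":[0,0,0],"claw":0.3}

```text
time: 7.18
tcp_pos: [468.4, -81.6, 121.8]
orientation: [3.14, 0.001, 1.571]
ft_force: [0.6, -0.6, -1.8]
gripper_width: 0.545
gripper_force: 31.6
```

Run:
```python
from h import *
c,s=shot('wrist','w4'); print(s['time'],s['tcp_pos'],s['orientation'],s['gripper_width'])
print(wproj(c,s,[[543.5,-82.5,23],[452,-73,46]]))
```

```text
7.175 [468.42964081 -81.62861256 121.82066287] [3.14020414e+00 6.51589003e-04 1.57106077e+00] 0.5454853437390438
[[401.90578729 196.8945898 ]
 [297.54529401 194.60456063]]
```

View pics/w4.png

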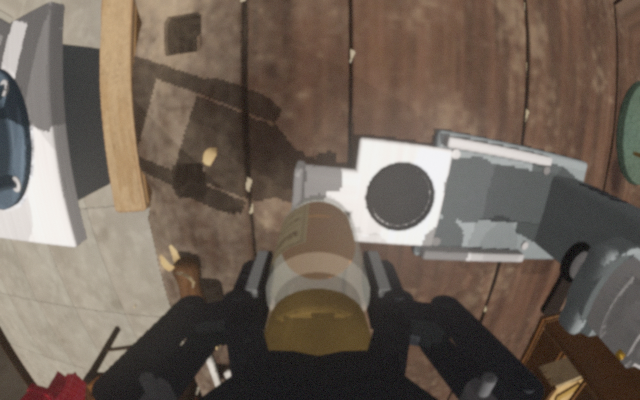

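The seat ring is centred at about (400,195), the jar base's upper edge is at (318,200) and the foot plate's back corner is at (586,160).

Run:
```python
from h import *
c,s=load('w4'); g=cv2.cvtColor(c['img'],cv2.COLOR_BGR2GRAY)
x0,y0=355,150; big=cv2.resize(g[y0:y0+92,x0:x0+90],None,fx=4,fy=4,interpolation=cv2.INTER_CUBIC)
m=(big<110).astype(np.uint8); k,l,st,ce=cv2.connectedComponentsWithStats(m); lab=l[45*4,45*4]
cn=cv2.findContours((l==lab).astype(np.uint8),cv2.RETR_EXTERNAL,cv2.CHAIN_APPROX_NONE)[0][0]
pts=np.array([watz(c,s,(u+.5)/4-.5+x0,(v+.5)/4-.5+y0,26)[:2] for u,v in cn[:,0]])
A=np.c_[2*pts,np.ones(len(pts))]; sol=np.linalg.lstsq(A,(pts**2).sum(1),rcond=None)[0]
print('seat',st[lab],sol[:2],np.sqrt(sol[2]+sol[:2]@sol[:2]))
for n,u,v,z in [('tFL',359,138,20),('tFR',352,241,20),('tBL',441,146,20),('fBL',586,160,12),('rail fl',440,130,12),('fFR',417,257,12),('fBR',553,262,12),('hL',300,161,46)]: print(n,watz(c,s,u,v,z).round(1)[:2])
a=np.linspace(0,2*np.pi,37)
for dx,dy in ((0,0),(0,-2),(0,2)):
  for z,r in ((-31,24),(78,19.5)):
    q=wproj(c,s,np.c_[s['tcp_pos'][0]+dx+r*np.cos(a),s['tcp_pos'][1]+dy+r*np.sin(a),a*0+s['tcp_pos'][2]+z]); print(dx,dy,z,q.min(0).round(1),q.max(0).round(1))
```

```text
seat [   46    54   268   264 53550] [541.35816052 -81.72144015] 30.731008146985783
tFL [502.9 -31.1]
tFR [ 500.3 -127.3]
tBL [577.8 -35.6]
fBL [784.8 -38.9]
rail fl [579. -22.]
fFR [ 570.1 -151.2]
fBR [ 768.8 -172.8]
hL [454.4 -45.8]
0 0 -31 [282.6 193.5] [354.1 258.9]
0 0 78 [265.6 309.3] [372.6 381.1]
0 -2 -31 [282.7 196.4] [354.  261.3]
0 -2 78 [266.1 313.9] [372.  383.9]
0 2 -31 [282.4 190.5] [354.3 256.4]
0 2 78 [265.1 304.6] [373.2 378.2]
```

Run:
```python
from h import *
c,s=load('w4')
for u in (310,318,326,334): print(u,c['img'][184:216:2,u].sum(1)//3)
print(c['img'][225,270:300].sum(1)//3, c['img'][225,340:370].sum(1)//3)
```

```text
310 [150 152 149 150 152 147 125 120 127 124  94  95  90  96  91  92]
318 [151 153 151 150 144 130 119 119 135 107  95  93  94  94  96 100]
326 [152 154 153 161 197 202 184 180 178 147  97  94  92  98  93  97]
334 [152 155 156 171 226 237 236 222 197 182 174 119  97 100  99 101]
[123 122 116 111 107 104 102 103 101 100  99  98  98  93  95  96  94  94
  95  94  92  95  96  97 100  98  98  98 102 102] [ 99 101 100  99 102 102 103 101 105 119 148 172 183 194 212 224 231 232
 233 233 234 235 236 236 235 237 236 235 234 233]
```

>>> move_arm:
  increments:
    - {"delta_pos":[2.5,0,0],"rotation":[0,0,0],"claw":0.3}
    - {"delta_pos":[3.5,0,0],"rotation":[0,0,0],"claw":0.3}
    - {"delta_pos":[1.35,-0.05,-1],"rotation":[0,0,0],"claw":0.3}
    - {"delta_pos":[0,0,-2],"rotation":[0,0,0],"claw":0.3}
    - {"delta_pos":[0,0,-2],"rotation":[0,0,0],"claw":0.3}

```text
time: 7.85
tcp_pos: [540.5, -81.6, 70.1]
orientation: [-3.14, -0.0, 1.571]
ft_force: [0.2, 0.4, -1.2]
gripper_width: 0.551
gripper_force: 31.6
```

>>> move_arm:
  increments:
    - {"delta_pos":[0,0,-0.5],"rotation":[0,0,0],"claw":0.3}
    - {"delta_pos":[0,0,0],"rotation":[0,0,0],"claw":0.3}
    - {"delta_pos":[0,0,0],"rotation":[0,0,0],"claw":0.3}
    - {"delta_pos":[0,0,0],"rotation":[0,0,0],"claw":0.3}
    - {"delta_pos":[0,0,0],"rotation":[0,0,0],"claw":0.3}

```text
time: 8.48
tcp_pos: [541.7, -82.1, 66.6]
orientation: [3.141, 0.0, 1.571]
ft_force: [0.7, -0.0, -0.7]
gripper_width: 0.552
gripper_force: 31.6
```

Run:
```python
from h import *
for n in ('wrist','side'):
    c,s=shot(n,'p1'+n); print(s['time'],s['tcp_pos'],s['ft_force'])
a=c['img'][165:305,285:435]
c2,_=load('p1wrist')
cv2.imwrite('pics/p1.png',np.hstack([cv2.resize(a,(400,373),interpolation=cv2.INTER_CUBIC),cv2.resize(c2['img'][110:300,220:424],(400,373),interpolation=cv2.INTER_CUBIC)]))
```

```text
8.475 [541.74457578 -82.05647181  66.60879359] [ 0.66544028 -0.00799719 -0.74341692]
8.525 [541.66369539 -82.05857329  66.4927875 ] [-0.15887397 -0.12167261 -1.16756125]
```

View pics/p1.png

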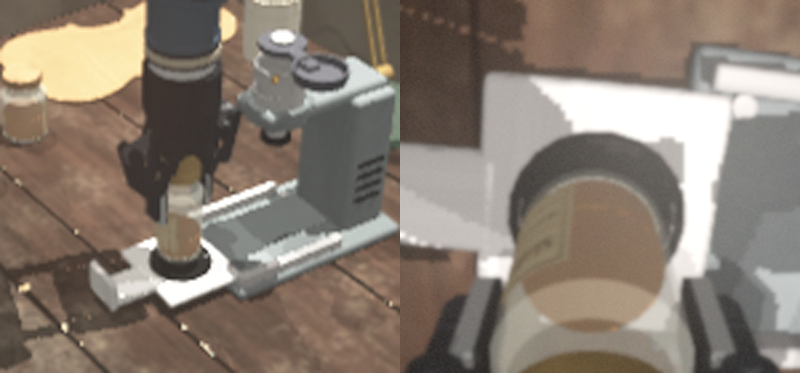

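The side half shows the jar hanging just above the dark ring. In the wrist half the ring spans crop x 510–680 with its top at y=132, and the jar base sits centred inside it.

Run:
```python
from h import *
c,s=load('p1wrist'); a=np.linspace(0,2*np.pi,73)
print('obs ring L,R,top',276,362.8,177.2)
for x,y in ((541.7,-82),(543.7,-82),(541.7,-84)):
  q=wproj(c,s,np.c_[x+30.7*np.cos(a),y+30.7*np.sin(a),a*0+26]); print(x,y,q.min(0).round(1),q.max(0).round(1))
q=wproj(c,s,np.c_[s['tcp_pos'][0]+24*np.cos(a),s['tcp_pos'][1]+24*np.sin(a),a*0+s['tcp_pos'][2]-31]);print('jar base',q.min(0).round(1),q.max(0).round(1))
g=c['img'].sum(2)//3
print(g[210,265:300]); print(g[210,345:375]); print(g[165:215,318])
```

```text
obs ring L,R,top 276 362.8 177.2
541.7 -82 [274.5 179.4] [362.1 260.2]
543.7 -82 [277.3 179.4] [364.9 260.2]
541.7 -84 [274.6 182.3] [362.  262.5]
jar base [282.6 193.5] [354.2 258.9]
[188 185 180 176 173 174 173 171 172 165 139 102  75  71  64  71  72  76
  69  66  70  74  79  84  87  95  99 107 109 116 118 121 122 122 121]
[116 112 104  95  93  94  94  92  93  94  94  95  96  93  94  97  96  97
 119 180 232 254 255 255 255 255 255 255 255 255]
[254 254 254 255 254 254 254 254 255 254 246 220 169 113  91  91  95  92
  91  89  88  87  87  87  82  86  87  87  86  85  87  98 106 110 123 139
 140 125 118 115 116 118 114 116 115 115 115 114 117 118]
```

>>> move_arm:
  increments:
    - {"delta_pos":[0.1,0.2,0],"rotation":[0,0,0],"claw":0.3}
    - {"delta_pos":[0,0,-0.7],"rotation":[0,0,0],"claw":0.3}
    - {"delta_pos":[0,0,-0.4],"rotation":[0,0,0],"claw":0.3}
    - {"delta_pos":[0,0,-0.2],"rotation":[0,0,0],"claw":0.3}
    - {"delta_pos":[0,0,0],"rotation":[0,0,0],"claw":0.3}

```text
time: 9.2
tcp_pos: [542.3, -79.9, 52.8]
orientation: [-3.141, -0.0, 1.571]
ft_force: [0.1, 0.3, -1.7]
gripper_width: 0.547
gripper_force: 31.6
```

>>> move_arm:
  increments:
    - {"delta_pos":[0,0,-0.1],"rotation":[0,0,0],"claw":0.3}
    - {"delta_pos":[0,0,-0.1],"rotation":[0,0,0],"claw":0.3}
    - {"delta_pos":[0,0,0],"rotation":[0,0,0],"claw":0.3}
    - {"delta_pos":[0,0,0],"rotation":[0,0,0],"claw":0.3}
    - {"delta_pos":[0,0,0],"rotation":[0,0,0],"claw":0.3}

```text
time: 9.82
tcp_pos: [542.5, -80.0, 51.2]
orientation: [3.141, 0.0, 1.571]
ft_force: [0.7, -0.1, -1.3]
gripper_width: 0.542
gripper_force: 31.6
```

>>> move_arm:
  increments:
    - {"delta_pos":[0,0,-0.1],"rotation":[0,0,0],"claw":0.3}
    - {"delta_pos":[0,0,0],"rotation":[0,0,0],"claw":0.3}
    - {"delta_pos":[0,0,-0.1],"rotation":[0,0,0],"claw":0.3}
    - {"delta_pos":[0,0,0],"rotation":[0,0,0],"claw":0.3}
    - {"delta_pos":[0,0,0],"rotation":[0,0,0],"claw":0.3}

```text
time: 10.45
tcp_pos: [543.2, -80.1, 50.9]
orientation: [3.14, 0.001, 1.571]
ft_force: [-1.9, 0.9, 10.9]
gripper_width: 0.549
gripper_force: 32.7
```

>>> move_arm:
  increments:
    - {"delta_pos":[0,0,0.1],"rotation":[0,0,0],"claw":0.3}
    - {"delta_pos":[0,0,0],"rotation":[0,0,0],"claw":-0.3}
    - {"delta_pos":[0,0,0],"rotation":[0,0,0],"claw":-1}
    - {"delta_pos":[0,0,0],"rotation":[0,0,0],"claw":-1}
    - {"delta_pos":[0,0,0],"rotation":[0,0,0],"claw":-1}

```text
time: 11.08
tcp_pos: [542.3, -79.9, 49.9]
orientation: [-3.141, -0.0, 1.571]
ft_force: [0.9, -0.0, -0.4]
gripper_width: 1.001
gripper_force: 0.0
```

>>> move_arm:
  increments:
    - {"delta_pos":[0,0,2],"rotation":[0,0,0],"claw":-1}
    - {"delta_pos":[0,0,3],"rotation":[0,0,0],"claw":-1}
    - {"delta_pos":[0,0,3],"rotation":[0,0,0],"claw":-1}
    - {"delta_pos":[0,0,3],"rotation":[0,0,0],"claw":-1}
    - {"delta_pos":[0,0,1],"rotation":[0,0,0],"claw":-1}

```text
time: 11.7
tcp_pos: [543.5, -80.3, 171.8]
orientation: [3.138, 0.001, 1.571]
ft_force: [-0.0, 0.1, -0.0]
gripper_width: 1.001
gripper_force: 0.0
```

Run:
```python
from h import *
c,s=shot('side','p2'); print(s['time'],s['tcp_pos'],s['ft_force'])
shot('wrist','p2w')
a=np.linspace(0,2*np.pi,73)
q=proj(c,np.c_[542.5+19.5*np.cos(a),-80.5+19.5*np.sin(a),a*0+129]);print('cap pred',q.min(0),q.max(0))
hsv=cv2.cvtColor(c['img'],cv2.COLOR_BGR2HSV)
x0,y0=int(q[:,0].min())-15,int(q[:,1].min())-15
sub=hsv[y0:y0+55,x0:x0+55]; m=((sub[...,0]>12)&(sub[...,0]<32)&(sub[...,1]>110)&(sub[...,2]>80)).astype(np.uint8)
n,l,st,ce=cv2.connectedComponentsWithStats(m)
for i in range(1,n):
    if st[i,4]>20: print(st[i]+[x0,y0,0,0,0],ce[i]+[x0,y0])
c2,s2=load('p2w')
cv2.imwrite('pics/p2.png',np.hstack([cv2.resize(c['img'][165:305,285:435],(400,373),interpolation=cv2.INTER_CUBIC),cv2.resize(c2['img'],(400,250),interpolation=cv2.INTER_AREA).copy() if 0 else cv2.resize(c2['img'][60:360,160:482],(400,373),interpolation=cv2.INTER_AREA)]))
```

```text
11.7 [543.46695883 -80.29214902 171.76670393] [-0.04150966  0.05292957 -0.02476343]
cap pred [344.90615454 226.35463442] [359.75031048 234.88450039]
```

Run:
```python
from h import *
c,s=load('p2w'); a=np.linspace(0,2*np.pi,73)
q=wproj(c,s,np.c_[542.5+19.5*np.cos(a),-80.5+19.5*np.sin(a),a*0+129]);print('cap pred',q.min(0).round(),q.max(0).round())
hsv=cv2.cvtColor(c['img'],cv2.COLOR_BGR2HSV)
m=((hsv[...,0]>14)&(hsv[...,0]<32)&(hsv[...,1]>100)&(hsv[...,2]>90)).astype(np.uint8)
n,l,st,ce=cv2.connectedComponentsWithStats(m)
for i in range(1,n):
    if st[i,4]>300: print(st[i],ce[i].round(1),watz(c,s,*ce[i],129).round(1))
q=wproj(c,s,np.c_[542.5+30.7*np.cos(a),-80.5+30.7*np.sin(a),a*0+26]);print('ring pred',q.min(0).round(1),q.max(0).round(1))
g=c['img'].sum(2)//3
v=int(wproj(c,s,[[542,-75,26]])[0][1]);print(v,g[v,270:300],g[v,335:375]); print(g[140:200,318])
c,s=load('p2')
for P in ([543,-81,129],[543,-81,20]): print(proj(c,[P]))
h=cv2.cvtColor(c['img'],cv2.COLOR_BGR2HSV)[222:240,340:366]
print(h[...,0]);
```

```text
cap pred [289. 195.] [344. 246.]
[612 120  28  18 361] [625.  127.7] [842.1   9.7 129. ]
[ 291  199   53   48 1842] [316.8 224.1] [542.5 -82.9 129. ]
[240 322  37  42 708] [258.7 337.4] [ 490.5 -194.7  129. ]
ring pred [286.7 151.7] [346.8 209.6]
176 [178 175 173 174 176 175 174 175 176 176 176 174 177 177 175 171 158 131
  99  85  82  87  86  90 102 117 117 118 120 118] [122 126 132 132 122 104  98 100 110 114 105 106 142 198 235 254 255 255
 255 255 255 255 250 221 182 152 134 124 124 125 125 123 123 125 125 124
 126 126 127 124]
[249 220 192 178 177 177 178 178 178 175 174 160 129  96  84  83  81  84
  96 108 118 121 120 119 114 117 121 122 122 118 117 118 116 120 118 117
 126 139 148 151 153 153 152 153 152 150 143 125 116 114 108 102  96  99
 103 110 118 122 120 119]
[[352.58520141 230.57807621]]
[[351.92586355 262.89175402]]
[[14 14 14 14 14 13 13 13 14 13 13 14 13 14 14 14 14 14 14 13 13 13 12 12
  11 12]
 [14 14 15 14 14 14 15 14 14 14 13 14 14 14 14 14 14 14 14 13 14 13 13 12
  11 11]
 [14 14 15 14 14 14 14 14 14 13 14 14 13 13 14 14 13 14 14 13 14 14 13 12
  13 12]
 [13 13 
[... 537 characters left out ...]
24 24 24 24 24 17 13 12 12
  13 13]
 [11 12 12 12 12 17 18 18 19 19 18 18 22 23 23 24 24 24 25 22 17 13 12 12
  13 13]
 [11 12 11 12 12 17 18 18 18 18 21 22 22 23 23 24 23 23 23 19 14 12 12 12
  13 12]
 [12 11 12 12 12 16 18 18 17 18 19 21 21 22 23 23 21 19 19 19 13 13 13 12
  12 11]
 [13 11 12 12 12 15 17 17 17 18 18 18 18 18 19 19 18 18 18 18 13 13 13 12
  11 11]
 [12 12 12 12 12 14 17 18 17 17 17 18 18 18 18 18 18 18 18 17 13 13 13 13
  12 12]
 [12 12 13 12 14 14 17 18 17 18 18 18 18 18 18 18 18 19 17 16 13 13 13 12
  13 13]
 [12 10 12 13 15 17 17 18 17 18 18 18 18 18 18 18 17 19 17 18 15 13 12 13
  13 12]
 [12 11 11 13 17 19 18 19 18 18 18 18 19 19 18 18 17 18 17 19 18 14 12 13
  12 11]]
```

>>> move_arm:
  increments:
    - {"delta_pos":[-2,0.1,0],"rotation":[0,0,0],"claw":-1}
    - {"delta_pos":[-4,0.3,0],"rotation":[0,0,0],"claw":0}
    - {"delta_pos":[-4,0.3,0],"rotation":[0,0,0],"claw":1}
    - {"delta_pos":[-3,0.2,0],"rotation":[0,0,0],"claw":1}
    - {"delta_pos":[0,0,-3],"rotation":[0,0,0],"claw":1}

```text
time: 12.42
tcp_pos: [410.3, -70.4, 140.0]
orientation: [-3.141, -0.0, 1.57]
ft_force: [1.0, -0.0, 0.6]
gripper_width: 0.142
gripper_force: 0.0
```

>>> move_arm:
  increments:
    - {"delta_pos":[0,0,-3],"rotation":[0,0,0],"claw":1}
    - {"delta_pos":[0,0,-3],"rotation":[0,0,0],"claw":1}
    - {"delta_pos":[0,0,-2],"rotation":[0,0,0],"claw":1}
    - {"delta_pos":[0,0,-1],"rotation":[0,0,0],"claw":1}
    - {"delta_pos":[0,0,0],"rotation":[0,0,0],"claw":1}

```text
time: 13.05
tcp_pos: [411.7, -70.6, 49.2]
orientation: [-3.139, -0.001, 1.571]
ft_force: [0.7, 1.3, 0.7]
gripper_width: 0.006
gripper_force: 0.0
```

Run:
```python
from h import *
c,s=shot('side','p3'); print(s['time'],s['tcp_pos'],s['ft_force'],s['gripper_width'])
c2,s2=shot('wrist','p3w')
cv2.imwrite('pics/p3.png',np.hstack([cv2.resize(c['img'][165:305,285:435],(400,373),interpolation=cv2.INTER_CUBIC),cv2.resize(c2['img'][60:360,160:482],(400,373),interpolation=cv2.INTER_AREA)]))
# shut tip height: darkest rows in the side view around predicted tip
t=s['tcp_pos']
for dz in (0,10,20,30): print(dz,proj(c,[t+[0,0,dz]]).round(1))
u=int(proj(c,[t+[0,0,13]])[0][0]); g=c['img'].sum(2)//3
for d in (-6,-3,0,3,6): print(u+d,g[225:285:2,u+d])
```

```text
13.05 [411.70193801 -70.63362699  49.2113012 ] [0.65809818 1.34408875 0.6517053 ] 0.00605551276550178
0 [[310.2 271.5]]
10 [[310.  268.5]]
20 [[309.9 265.5]]
30 [[309.8 262.4]]
303 [ 51  51  51  51  51  51  51  52  51  52  52  51  52  51  52  53  53  78
  89  89  93  94 103  97  94  99  94 100  62  58]
306 [ 51  51  51  51  51  51  52  51  52  51  52  51  53  52  53  53  53  53
  53  53  55  86 100  93  92  92  99  96  69  71]
309 [ 51  51  51  51  52  52  52  52  53  52  52  53  53  54  53  53  54 106
 106 104  98 102 108  89  93  92 100  68  69  73]
312 [ 51  52  53  51  52  52  53  53  53  53  53  53  53  53  54  65  87  82
  82  76  72  77 102 100 100 102  72  71  73  76]
315 [ 54  55  54  54  52  52  53  52  53  53  53  54  54  53  54  66  76  75
  70  78 105 105 110 105 103 104  69  79  79 115]
```

>>> move_arm:
  increments:
    - {"delta_pos":[0,0,-1],"rotation":[0,0,0],"claw":1}
    - {"delta_pos":[0,0,-1],"rotation":[0,0,0],"claw":1}
    - {"delta_pos":[0,0,-0.8],"rotation":[0,0,0],"claw":1}
    - {"delta_pos":[0,0,0],"rotation":[0,0,0],"claw":1}
    - {"delta_pos":[0,0,0],"rotation":[0,0,0],"claw":1}

```text
time: 13.78
tcp_pos: [412.4, -70.9, 22.0]
orientation: [-3.141, -0.0, 1.571]
ft_force: [-0.0, 0.1, 0.8]
gripper_width: 0.001
gripper_force: 0.0
```

>>> move_arm:
  increments:
    - {"delta_pos":[0,0,-0.4],"rotation":[0,0,0],"claw":1}
    - {"delta_pos":[0,0,-0.3],"rotation":[0,0,0],"claw":1}
    - {"delta_pos":[0,0,-0.3],"rotation":[0,0,0],"claw":1}
    - {"delta_pos":[0,0,0],"rotation":[0,0,0],"claw":1}
    - {"delta_pos":[0,0,0],"rotation":[0,0,0],"claw":1}

```text
time: 14.4
tcp_pos: [412.5, -71.0, 12.1]
orientation: [-3.142, 0.0, 1.571]
ft_force: [-1.0, -0.6, -0.1]
gripper_width: 0.004
gripper_force: 0.0
```

Run:
```python
from h import *
c,s=shot('side','p4'); print(s['time'],s['tcp_pos'],s['ft_force'])
c2,s2=shot('wrist','p4w')
a=cv2.resize(c['img'][185:305,290:410],(400,400),interpolation=cv2.INTER_CUBIC)
b=cv2.resize(c2['img'][0:400,120:520],(400,400),interpolation=cv2.INTER_AREA)
cv2.imwrite('pics/p4.png',np.hstack([a,b]))
```

```text
14.4 [412.47686575 -70.97164997  12.09483558] [-1.00936196 -0.57136502 -0.10594749]
```

View pics/p4.png

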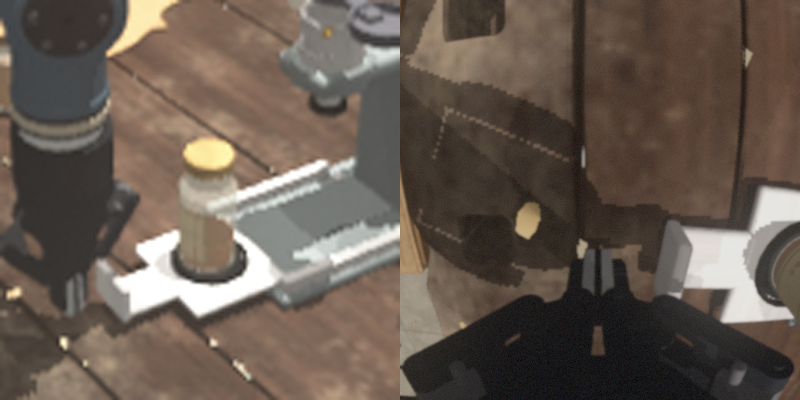

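The last view shows the jar standing upright in the seat ring (crop (210,265)). The shut fingertips are at crop (75,310), in front of the handle plate and at mid-plate height, with about a 20 mm gap. Now pushing slowly.

>>> move_arm:
  increments:
    - {"delta_pos":[0.4,0,0],"rotation":[0,0,0],"claw":1}
    - {"delta_pos":[0.5,0,0],"rotation":[0,0,0],"claw":1}
    - {"delta_pos":[0.5,0,0],"rotation":[0,0,0],"claw":1}
    - {"delta_pos":[0.5,0,0],"rotation":[0,0,0],"claw":1}
    - {"delta_pos":[0.5,-0.1,0],"rotation":[0,0,0],"claw":1}

```text
time: 15.12
tcp_pos: [436.0, -71.6, 12.1]
orientation: [-3.14, -0.001, 1.571]
ft_force: [-2.0, 1.6, 0.9]
gripper_width: -0.002
gripper_force: 1.1
```

>>> move_arm:
  increments:
    - {"delta_pos":[0.5,-0.05,0],"rotation":[0,0,0],"claw":1}
    - {"delta_pos":[0.6,-0.05,0],"rotation":[0,0,0],"claw":1}
    - {"delta_pos":[0.7,-0.05,0],"rotation":[0,0,0],"claw":1}
    - {"delta_pos":[0.8,-0.1,0],"rotation":[0,0,0],"claw":1}
    - {"delta_pos":[0.8,-0.05,0],"rotation":[0,0,0],"claw":1}

```text
time: 15.75
tcp_pos: [470.9, -74.9, 12.1]
orientation: [-3.141, -0.0, 1.571]
ft_force: [-3.3, 0.7, 1.2]
gripper_width: 0.001
gripper_force: 1.4
```

>>> move_arm:
  increments:
    - {"delta_pos":[0.8,-0.05,0],"rotation":[0,0,0],"claw":1}
    - {"delta_pos":[0.8,-0.1,0],"rotation":[0,0,0],"claw":1}
    - {"delta_pos":[0.8,-0.05,0],"rotation":[0,0,0],"claw":1}
    - {"delta_pos":[0.8,-0.1,0],"rotation":[0,0,0],"claw":1}
    - {"delta_pos":[0.8,-0.05,0],"rotation":[0,0,0],"claw":1}

```text
time: 16.38
tcp_pos: [511.0, -78.6, 12.1]
orientation: [-3.142, 0.0, 1.571]
ft_force: [-2.1, 0.1, -0.3]
gripper_width: -0.003
gripper_force: 1.4
```

```bash
cat > cap.py <<'E'
from h import *
import sys
def brass(c,x0,y0,x1,y1):
    h=cv2.cvtColor(c['img'],cv2.COLOR_BGR2HSV)[y0:y1,x0:x1]
    m=((h[...,0]>=15)&(h[...,0]<32)&(h[...,1]>100)&(h[...,2]>80)).astype(np.uint8)
    n,l,st,ce=cv2.connectedComponentsWithStats(m); o=[]
    for i in range(1,n):
        if st[i,4]>25: o.append((st[i]+[x0,y0,0,0,0],ce[i]+[x0,y0]))
    return o
if __name__=='__main__':
    c,s=shot('side',sys.argv[1]); print(s['time'],s['tcp_pos'],s['ft_force'])
    for st,ce in brass(c,330,200,410,250): print(st,ce.round(1),atz(c,*ce,122).round(1))
E
python3 cap.py p5
python3 - <<'E'
from cap import *
c,_=load('p4')
for st,ce in brass(c,330,200,410,250): print('before',st,ce.round(1),atz(c,*ce,122).round(1))
E
```

```text
16.375 [511.02265672 -78.64735382  12.07589391] [-2.1203772   0.05013813 -0.26820642]
[369 219  14  11 109] [376.1 223.4] [621.7 -85.3 122. ]
before [345 230  15   8  32] [351.8 234.3] [536.9 -85.3 122. ]
```

>>> move_arm:
  increments:
    - {"delta_pos":[0.6,-0.05,0],"rotation":[0,0,0],"claw":1}
    - {"delta_pos":[0.5,-0.05,0],"rotation":[0,0,0],"claw":1}
    - {"delta_pos":[0.5,-0.05,0],"rotation":[0,0,0],"claw":1}
    - {"delta_pos":[0.4,-0.05,0],"rotation":[0,0,0],"claw":1}
    - {"delta_pos":[0.4,-0.05,0],"rotation":[0,0,0],"claw":1}

```text
time: 17.05
tcp_pos: [534.7, -80.9, 12.1]
orientation: [-3.141, -0.0, 1.571]
ft_force: [-1.8, -0.6, 1.2]
gripper_width: -0.003
gripper_force: 1.2
```

>>> move_arm:
  increments:
    - {"delta_pos":[0.3,-0.02,0],"rotation":[0,0,0],"claw":1}
    - {"delta_pos":[0.3,-0.02,0],"rotation":[0,0,0],"claw":1}
    - {"delta_pos":[0.2,-0.02,0],"rotation":[0,0,0],"claw":1}
    - {"delta_pos":[0.2,-0.02,0],"rotation":[0,0,0],"claw":1}
    - {"delta_pos":[0.2,-0.02,0],"rotation":[0,0,0],"claw":1}

```text
time: 17.68
tcp_pos: [546.6, -82.1, 12.1]
orientation: [3.142, 0.0, 1.571]
ft_force: [-2.4, -0.4, 1.1]
gripper_width: -0.0
gripper_force: 1.1
```

Not at the stop yet, since the force is still friction only. Creeping on.

>>> move_arm:
  increments:
    - {"delta_pos":[0.2,-0.02,0],"rotation":[0,0,0],"claw":1}
    - {"delta_pos":[0.2,-0.02,0],"rotation":[0,0,0],"claw":1}
    - {"delta_pos":[0.15,-0.01,0],"rotation":[0,0,0],"claw":1}
    - {"delta_pos":[0.1,0,0],"rotation":[0,0,0],"claw":1}
    - {"delta_pos":[0,0,0],"rotation":[0,0,0],"claw":1}

```text
time: 18.3
tcp_pos: [548.3, -81.6, 11.8]
orientation: [-3.132, -0.002, 1.572]
ft_force: [-9.7, -2.5, 5.4]
gripper_width: -0.001
gripper_force: 4.8
```

>>> move_arm:
  increments:
    - {"delta_pos":[-0.6,0,0],"rotation":[0,0,0],"claw":1}
    - {"delta_pos":[-1.5,0,0],"rotation":[0,0,0],"claw":1}
    - {"delta_pos":[-2,0,1],"rotation":[0,0,0],"claw":1}
    - {"delta_pos":[-1,0,4],"rotation":[0,0,0],"claw":1}
    - {"delta_pos":[0,0,5],"rotation":[0,0,0],"claw":1}

```text
time: 18.92
tcp_pos: [501.6, -82.2, 112.4]
orientation: [-3.141, -0.001, 1.57]
ft_force: [0.8, -0.2, -0.6]
gripper_width: 0.002
gripper_force: 0.0
```

>>> move_arm:
  increments:
    - {"delta_pos":[0,0,5.5],"rotation":[0,0,0],"claw":1}
    - {"delta_pos":[0,0,5.5],"rotation":[0,0,0],"claw":1}
    - {"delta_pos":[0,0,5.5],"rotation":[0,0,0],"claw":1}
    - {"delta_pos":[0,0,4],"rotation":[0,0,0],"claw":1}
    - {"delta_pos":[0,0,0],"rotation":[0,0,0],"claw":1}

```text
time: 19.55
tcp_pos: [505.3, -83.2, 321.4]
orientation: [3.13, 0.004, 1.571]
ft_force: [-0.2, 0.3, -1.1]
gripper_width: -0.005
gripper_force: 0.0
```

```bash
python3 cap.py p6
python3 - <<'E'
from h import *
c,_=load('p6')
M=lambda u,v:(310+u/5-.5,170+v/5-.5)
print('foot',atz(c,*M(391,236),133))
for z in (240,252): print('head',z,atz(c,390.5,178.3,z))
for P in ([656,-91,133],[656,-91,252],[650,-156,251]): print(P,proj(c,[P]))
h=cv2.cvtColor(c['img'],cv2.COLOR_BGR2HSV)[205:240,372:402]
m=((h[...,0]>=15)&(h[...,0]<32)&(h[...,1]>90)).astype(int)
for r in m: print(''.join('.#'[x] for x in r))
E
```

```text
19.55 [505.26992795 -83.22625972 321.42443684] [-0.24271768  0.33437223 -1.1428598 ]
[381 217  13   8  58] [386.8 221.6] [650.9 -96.3 122. ]
foot [657.43741533 -91.88552104 133.        ]
head 240 [673.79722508 -75.86584954 240.        ]
head 252 [657.78195371 -91.84161308 252.        ]
[656, -91, 133] [[387.08907322 216.73275492]]
[656, -91, 252] [[389.76918651 178.37682151]]
[650, -156, 251] [[406.05109862 189.22405744]]
..............................
..............................
..............................
..............................
..............................
..............................
..............................
..............................
..............................
..............................
..............................
.........##...................
.........##...................
........####.........##.......
........######.....####.......
........###############.......
........##############........
.........#############........
..........############........
...........#########..........
..............................
..............................
..............................
..............................
..............................
..............................
..............................
..............................
..............................
..............................
..............................
..............................
..............................
..............................
..............................
```

>>> move_arm:
  increments:
    - {"delta_pos":[3,-2,0.3],"rotation":[0,0,0],"claw":1}
    - {"delta_pos":[4,-2.6,0.3],"rotation":[0,0,0],"claw":1}
    - {"delta_pos":[4.5,-2.6,0.3],"rotation":[0,0,0],"claw":1}
    - {"delta_pos":[3,-2,0],"rotation":[0,0,0],"claw":1}
    - {"delta_pos":[0,0,0],"rotation":[0,0,0],"claw":1}

```text
time: 20.23
tcp_pos: [648.2, -175.8, 322.5]
orientation: [-3.139, -0.001, 1.57]
ft_force: [-0.8, -0.1, -0.4]
gripper_width: 0.003
gripper_force: 0.0
```

```bash
cat > cup.py <<'E'
from h import *
import sys
c,s=shot('wrist',sys.argv[1]); print(s['time'],s['tcp_pos'],s['orientation'])
g=cv2.GaussianBlur(cv2.cvtColor(c['img'],cv2.COLOR_BGR2GRAY).astype(np.float32),(0,0),1)
gx=cv2.Sobel(g,cv2.CV_32F,1,0);gy=cv2.Sobel(g,cv2.CV_32F,0,1)
a=np.linspace(0,2*np.pi,60,endpoint=False)
def score(x,y,r,z):
    p=wproj(c,s,np.c_[x+r*np.cos(a),y+r*np.sin(a),a*0+z]); t=np.roll(p,-1,0)-np.roll(p,1,0); n=np.c_[-t[:,1],t[:,0]]/np.linalg.norm(t,axis=1)[:,None]
    q=p.astype(np.float32)[None]
    b=lambda I:cv2.remap(I,q[...,0],q[...,1],cv2.INTER_LINEAR)[0]
    d=np.abs(b(gx)*n[:,0]+b(gy)*n[:,1]); return np.minimum(d,80).mean()
res=[]
for z,rs in ((251,(24,25,26,27,28)),(242,(21,22,23))):
  for r in rs:
    best=max((score(x,y,r,z),x,y) for x in np.arange(625,675,1.) for y in np.arange(-185,-130,1.)); print(z,r,np.round(best,1))
print(wproj(c,s,[[651,-156,251],[657,-91.5,252]]))
for z,r in ((252,22),(252,20),(223,27)):
    best=max((score(x,y,r,z),x,y) for x in np.arange(635,680,1.) for y in np.arange(-115,-70,1.)); print('axis',z,r,np.round(best,1))
E
python3 cup.py u1
```

```text
20.225 [ 648.16941347 -175.7512206   322.52102584] [-3.13898886e+00 -1.47248329e-03  1.56971112e+00]
251 24 [  47.3  645.  -156. ]
251 25 [  53.9  645.  -156. ]
251 26 [  51.5  645.  -158. ]
251 27 [  45.  645. -158.]
251 28 [  37.7  648.  -158. ]
242 21 [  39.3  651.  -160. ]
242 22 [  39.7  645.  -159. ]
242 23 [  43.3  645.  -156. ]
[[322.25625181 182.76784414]
 [330.72692843  98.01241099]]
axis 252 22 [ 46.5 656.  -82. ]
axis 252 20 [ 48.2 649.  -90. ]
axis 223 27 [ 49.8 657.  -93. ]
```

>>> move_arm:
  increments:
    - {"delta_pos":[-0.3,1.9,0],"rotation":[0,0,0],"claw":1}
    - {"delta_pos":[0,0,-2.5],"rotation":[0,0,0],"claw":1}
    - {"delta_pos":[0,0,-3],"rotation":[0,0,0],"claw":1}
    - {"delta_pos":[0,0,-1.8],"rotation":[0,0,0],"claw":1}
    - {"delta_pos":[0,0,0],"rotation":[0,0,0],"claw":1}

```text
time: 20.9
tcp_pos: [641.9, -152.8, 251.8]
orientation: [-3.137, -0.002, 1.572]
ft_force: [-0.1, 0.5, -0.3]
gripper_width: 0.001
gripper_force: 0.0
```

Run:
```python
from h import *
s=env.sense(); print(s['tcp_pos'],s['ft_force'])
c,s=shot('wrist','u2')
R=Ro.from_euler('xyz',s['orientation']).as_matrix()
for z in (-20,-14,-8): print(z,wproj(c,s,np.array([[x,y,z] for x in (-11,11) for y in (-12,12)])@R.T+s['tcp_pos']).round().tolist())
a=np.linspace(0,2*np.pi,73)
for r,z in ((25,251),(22,242)): q=wproj(c,s,np.c_[645+r*np.cos(a),-157+r*np.sin(a),a*0+z]); print(r,z,q.min(0).round(),q.max(0).round())
g=c['img'].sum(2)//3
print(g[170:290:4,280:362:4])
```

```text
[ 641.86750718 -152.82976154  251.77775094] [-0.07983191  0.47501262 -0.29484454]
-20 [[296.0, 285.0], [341.0, 285.0], [295.0, 249.0], [342.0, 249.0]]
-14 [[297.0, 279.0], [340.0, 279.0], [296.0, 244.0], [342.0, 244.0]]
-8 [[297.0, 273.0], [340.0, 273.0], [296.0, 239.0], [341.0, 239.0]]
25 251 [281. 216.] [366. 290.]
22 242 [288. 215.] [359. 278.]
[[105 106 106 108 114 114 111 107 140 154 155 152 150 154 152 154 182 173
  166 159 153]
 [105 111 106 112 115 114 111 107 110 141 147 147 149 152 166 151 151 152
  152 151 152]
 [109 107 100 109 108 111 107 114 118 114 135 147 147 150 167 150 151 151
  154 151 151]
 [105 109 104 107 107 111 107 108 109 112 119 120 145 149 168 153 154 155
  153 149 148]
 [109 108  98 108 109 111 105 109 111 115 120 105 139 147 149 154 154 152
  145 142 134]
 [111 112 110 107 104 111 107 112 109 115 124 107 143 144 145 148 148 142
  111 135 124]
 [110 110 106 102 109 114 108 107 109 115 118 109 142 145 146 145 149 137
   95 134 128]
 [103 109 106 104 109 111 107 108 111 109 109 122 141 142 144 146 145 130
   99 131 127]
 [109 110 102 104 109 110 110 113 106 
[... 1220 characters left out ...]
5  80  61  52  93 117 112  49  65 113 114 101  93  93 126 128
  130  99  62]
 [ 75  62  52  46  48  44  96 109 115  48  64 113 115  78  44  41  82 119
  118  74  60]
 [ 94  62  58  44  43  41 105 115 112  46  60 112 113  88  42  42  51 113
   80  61  74]
 [ 99  73  55  50  48  52 107 113 109  40  55 114 114  97  48  47  47  92
   60  60 108]
 [ 98  90  57  52  43  46 107 113 112  39  55 114 111  92  45  46  52  58
   64  85 127]
 [ 89  90  61  43  41  43 112 111 111  42  56 113 109 103  42  40  45  53
   88 125 126]
 [ 86  93  52  38  41  47  99 107 108  43  52 114 104  98  44  41  42  70
  129 127 128]
 [ 85  84  44  41  39  46 100 108 115  46  55 120 104  91  44  39  45  64
  126 121 118]]
```

>>> move_arm:
  increments:
    - {"delta_pos":[0.3,-0.4,0],"rotation":[0,0,0],"claw":1}
    - {"delta_pos":[0,0,-0.6],"rotation":[0,0,0],"claw":1}
    - {"delta_pos":[0,0,-0.6],"rotation":[0,0,0],"claw":1}
    - {"delta_pos":[0,0,-0.4],"rotation":[0,0,0],"claw":1}
    - {"delta_pos":[0,0,0],"rotation":[0,0,0],"claw":1}

```text
time: 21.58
tcp_pos: [646.6, -159.4, 236.4]
orientation: [-3.14, -0.001, 1.571]
ft_force: [-1.0, 0.4, -0.5]
gripper_width: 0.001
gripper_force: 0.0
```

>>> move_arm:
  increments:
    - {"delta_pos":[-0.15,0.2,-0.3],"rotation":[0,0,0],"claw":1}
    - {"delta_pos":[0,0,-0.2],"rotation":[0,0,0],"claw":1}
    - {"delta_pos":[0,0,-0.2],"rotation":[0,0,0],"claw":1}
    - {"delta_pos":[0,0,0],"rotation":[0,0,0],"claw":1}
    - {"delta_pos":[0,0,0],"rotation":[0,0,0],"claw":1}

```text
time: 22.2
tcp_pos: [645.9, -157.5, 230.8]
orientation: [3.14, 0.0, 1.571]
ft_force: [-0.3, 0.3, 2.6]
gripper_width: -0.0
gripper_force: 1.9
```

>>> move_arm:
  increments:
    - {"delta_pos":[0,0,-0.3],"rotation":[0,0,0],"claw":1}
    - {"delta_pos":[0,0,-0.3],"rotation":[0,0,0],"claw":1}
    - {"delta_pos":[0,0,-0.3],"rotation":[0,0,0],"claw":1}
    - {"delta_pos":[0,0,-0.2],"rotation":[0,0,0],"claw":1}
    - {"delta_pos":[0,0,0],"rotation":[0,0,0],"claw":1}

```text
time: 22.82
tcp_pos: [646.9, -157.7, 221.1]
orientation: [3.137, 0.001, 1.571]
ft_force: [-0.0, 1.2, 10.7]
gripper_width: -0.002
gripper_force: 5.1
```

>>> move_arm:
  increments:
    - {"delta_pos":[0,0,-0.2],"rotation":[0,0,0],"claw":1}
    - {"delta_pos":[0,0,-0.2],"rotation":[0,0,0],"claw":1}
    - {"delta_pos":[0,0,-0.2],"rotation":[0,0,0],"claw":1}
    - {"delta_pos":[0,0,0],"rotation":[0,0,0],"claw":1}
    - {"delta_pos":[0,0,0],"rotation":[0,0,0],"claw":1}

```text
time: 23.45
tcp_pos: [647.7, -157.9, 216.5]
orientation: [3.135, 0.002, 1.571]
ft_force: [-0.3, 0.6, 13.2]
gripper_width: -0.003
gripper_force: 6.7
```

>>> move_arm:
  increments:
    - {"delta_pos":[0,0,-0.15],"rotation":[0,0,0],"claw":1}
    - {"delta_pos":[0,0,0],"rotation":[0,0,0],"claw":1}
    - {"delta_pos":[-0.7,0.2,0],"rotation":[0,0,0],"claw":1}
    - {"delta_pos":[-0.7,0.25,0],"rotation":[0,0,0],"claw":1}
    - {"delta_pos":[-0.57,0.3,0],"rotation":[0,0,0],"claw":1}

```text
time: 24.08
tcp_pos: [628.8, -152.1, 215.6]
orientation: [3.132, 0.005, 1.571]
ft_force: [0.5, -1.3, 14.1]
gripper_width: -0.002
gripper_force: 7.1
```

>>> move_arm:
  increments:
    - {"delta_pos":[-0.75,0.5,0],"rotation":[0,0,0],"claw":1}
    - {"delta_pos":[-0.52,0.39,0],"rotation":[0,0,0],"claw":1}
    - {"delta_pos":[-0.47,0.44,0],"rotation":[0,0,0],"claw":1}
    - {"delta_pos":[-0.43,0.49,0],"rotation":[0,0,0],"claw":1}
    - {"delta_pos":[-0.38,0.53,0],"rotation":[0,0,0],"claw":1}

```text
time: 24.7
tcp_pos: [602.9, -128.3, 215.0]
orientation: [3.134, 0.005, 1.57]
ft_force: [-0.6, -1.4, 14.8]
gripper_width: 0.001
gripper_force: 7.1
```

Run:
```python
from h import *
c,s=shot('side','l1'); print(s['tcp_pos'],s['ft_force'])
c0,_=load('p4')
# is cup still at its old place in the side view?
d=np.abs(c['img'].astype(int)-c0['img']).sum(2)
print(d[184:200:2,396:416:2])
```

```text
[ 602.90696615 -128.33396483  215.04074604] [-0.57778401 -1.44957272 14.79557951]
[[ 12  38  11  32  42  20   2   0   0   4]
 [  8  42  43  49 110  69  42  26  25   4]
 [ 70 134 254 166  52  51 271 337 430 192]
 [ 93 273 224 168 252 190 197 275 409 471]
 [298  91 158 242 190 190 190 187 187 322]
 [183  94 249 218 195 195 187 198 262 436]
 [128 211 452 472 468 433 469 472 472 264]
 [  3  67 243 452 467 467 466 360 178  22]]
```

>>> move_arm:
  increments:
    - {"delta_pos":[-0.35,0.56,0],"rotation":[0,0,0],"claw":1}
    - {"delta_pos":[-0.27,0.59,0],"rotation":[0,0,0],"claw":1}
    - {"delta_pos":[-0.2,0.62,0],"rotation":[0,0,0],"claw":1}
    - {"delta_pos":[-0.15,0.64,0],"rotation":[0,0,0],"claw":1}
    - {"delta_pos":[-0.07,0.64,0],"rotation":[0,0,0],"claw":1}

```text
time: 25.38
tcp_pos: [592.4, -97.4, 214.3]
orientation: [3.135, 0.004, 1.571]
ft_force: [0.7, -0.8, 12.2]
gripper_width: -0.004
gripper_force: 5.9
```

>>> move_arm:
  increments:
    - {"delta_pos":[-0.02,0.65,0],"rotation":[0,0,0],"claw":1}
    - {"delta_pos":[0.05,0.5,0],"rotation":[0,0,0],"claw":1}
    - {"delta_pos":[0.03,0.3,0],"rotation":[0,0,0],"claw":1}
    - {"delta_pos":[0.03,0.2,0],"rotation":[0,0,0],"claw":1}
    - {"delta_pos":[0,0,0],"rotation":[0,0,0],"claw":1}

```text
time: 26.0
tcp_pos: [593.2, -83.6, 214.4]
orientation: [3.135, 0.009, 1.571]
ft_force: [-1.2, -7.6, 11.1]
gripper_width: 0.001
gripper_force: 5.9
```

>>> move_arm:
  increments:
    - {"delta_pos":[0.02,0.2,0],"rotation":[0,0,0],"claw":1}
    - {"delta_pos":[0.02,0.2,0],"rotation":[0,0,0],"claw":1}
    - {"delta_pos":[0,0,0],"rotation":[0,0,0],"claw":1}
    - {"delta_pos":[0,0,0],"rotation":[0,0,0],"claw":1}
    - {"delta_pos":[0,0,0],"rotation":[0,0,0],"claw":1}

```text
time: 26.62
tcp_pos: [593.7, -79.8, 214.4]
orientation: [3.135, 0.009, 1.571]
ft_force: [-0.4, -7.2, 11.5]
gripper_width: 0.001
gripper_force: 5.9
```

The force dropped to steady sliding friction at the predicted stop position, so the lever is at its stop. Releasing upward.

>>> move_arm:
  increments:
    - {"delta_pos":[0,0,0.3],"rotation":[0,0,0],"claw":1}
    - {"delta_pos":[0,0,0.3],"rotation":[0,0,0],"claw":1}
    - {"delta_pos":[0,0,0.2],"rotation":[0,0,0],"claw":1}
    - {"delta_pos":[0,0,0.2],"rotation":[0,0,0],"claw":1}
    - {"delta_pos":[0,0,0],"rotation":[0,0,0],"claw":1}

```text
time: 27.25
tcp_pos: [590.8, -75.2, 221.1]
orientation: [-3.14, -0.0, 1.571]
ft_force: [-1.2, -0.9, 0.1]
gripper_width: 0.002
gripper_force: 0.2
```

>>> move_arm:
  increments:
    - {"delta_pos":[0,0,0.5],"rotation":[0,0,0],"claw":1}
    - {"delta_pos":[0,0,1.5],"rotation":[0,0,0],"claw":1}
    - {"delta_pos":[0,-0.5,3],"rotation":[0,0,0],"claw":1}
    - {"delta_pos":[0,-1.5,4],"rotation":[0,0,0],"claw":1}
    - {"delta_pos":[0,0,0],"rotation":[0,0,0],"claw":1}

```text
time: 27.88
tcp_pos: [593.7, -97.0, 316.7]
orientation: [3.132, 0.004, 1.57]
ft_force: [0.1, -0.1, -0.2]
gripper_width: -0.002
gripper_force: 0.0
```

```bash
cat > cup2.py <<'E'
exec(open('cup.py').read().split('res=[]')[0])
r=[]
for z in (240,242,244,246,248,251):
  b=max((score(x,y,25.,z),x,y) for x in np.arange(570,620,1.) for y in np.arange(-110,-60,1.)); print(z,np.round(b,1))
c2,s2=shot('side',sys.argv[1]+'s')
from cap import brass
for st,ce in brass(c2,360,200,410,245): print(st,ce.round(1))
c=c2
g=cv2.GaussianBlur(cv2.cvtColor(c['img'],cv2.COLOR_BGR2GRAY).astype(np.float32),(0,0),.7)
gx=cv2.Sobel(g,cv2.CV_32F,1,0);gy=cv2.Sobel(g,cv2.CV_32F,0,1)
wproj=lambda c,s,P: proj(c,P)
for ph in (1.3,1.4,1.5,1.6,1.7,1.8):
  print(ph,[round(float(score(657-65*np.sin(ph),-92-65*np.cos(ph),25.,z)),1) for z in (235,239,243,247,251)])
E
python3 cup2.py u3
```

```text
27.875 [593.6548277  -96.95009182 316.70845354] [3.13212132 0.00350237 1.56990087]
240 [ 68.1 592.  -85. ]
242 [ 68. 592. -84.]
244 [ 67. 592. -84.]
246 [ 66.3 592.  -83. ]
248 [ 64.2 591.  -82. ]
251 [ 59.9 591.  -81. ]
[381 218  13   7  36] [386.8 222.2]
1.3 [24.3, 28.4, 35.2, 38.0, 35.8]
1.4 [26.1, 31.5, 37.7, 42.1, 37.5]
1.5 [35.2, 35.7, 37.3, 50.1, 43.2]
1.6 [49.3, 33.4, 46.9, 52.6, 44.0]
1.7 [47.5, 49.7, 57.9, 53.4, 47.3]
1.8 [44.5, 52.6, 60.3, 56.7, 52.3]
```

The cup now sits at (592,-84) with its rim at about z=242. That is the lever at its stop and the plunger about 8 mm down in the notch. The jar hasn't shifted and the robot is clear, so I'm handing the job in.

```bash
python3 -c "
from bench import env
print(env.sign_off())"
```

```text
the job is handed in; nothing more can be done
None
```

I handed the job in at about 28 s of the 64 s allowed: my last camera check shows the slim jar upright in the home tray, with the lever at its stop and the plunger held about 8 mm down in its notch. The hand-in returned no verdict.

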